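Lay the retaining bar over the dish stack

TASK

Take the metal retaining bar from its sloping rest and lay it across the two supports of the shaking platform, over the stack of dishes: one end pushed in under the lip of the closed support, the other end lowered into the open seat, so that the bar lies level and flat on both supports. Keep hold of the bar until it lies on both supports, then let go; leave the things around it where they are.

Things in the scene. Friction and masses are not known exactly. Their poses are not given: they have to be found in the camera images.
- bar_mid (a point): centre of the loose aluminium retaining bar: 180 mm long (x), 26 wide (y), 12 thick (z), with a grip rib 50 mm long, 18 wide (grasp it across y), 26 high on the middle of its top face. This point is 19 mm above the underside, mid-length, mid-width; z out of the top face. The ends are alike: it may lie either way round. 0.18 to 0.33 kg.
- platform: fixed shaking platform, base plate 240 x 120 mm; origin under its centre on the worktop, z up, x from closed to open support. Three stacked 61 mm dishes stand on its middle, top 59 mm up. The floors of both supports, on which the bar lies, are equally high, 66 to 86 mm above the worktop: set by hand, different each time and NOT reported, so feel or look for it. They hold still under 60 N.
- keeper_foot (a point): point on the worktop (height 0) below the back wall's inner face of the closed support, on the robot's side; axes as the platform. Measured from here: floor x -12 to +45 mm, 46 wide; back wall at x = 0; lip over x -12 to +14, its underside 20 mm above the floor, 8 thick; side cheeks 34 apart below the lip. The bar's end enters from +x and passes at up to about 22 degrees of slope, far end raised.
- seat_foot (a point): point on the worktop (height 0) below the end stop's inner face of the open seat, 190 mm from keeper_foot; axes as the platform. Measured from here: floor x -35 to +13 mm, open above; end stop 14 mm high at x = 0; side cheeks 14 high, 34 apart, over x -23 to +13. The end stop is higher than the 8 mm play under the lip, so the other end must go in first, with this end raised.
- bar_rest: fixed sloping rest that holds the bar at the start: base 180 x 90 mm, origin under its centre on the worktop; a trough with side walls 5 mm high rises towards its +x at 35 degrees, with a foot stop 10 mm high at the low end (robot's side). The bar's upper 7 mm and the rib stand clear of the walls.
- label_tape: bystander: roll of label tape, 66 mm wide, 19 mm high, origin under its centre
- film_box: bystander: carton 120 x 60 x 58 mm, origin under its centre
- weigh_dish: bystander: small weighing boat 60 x 70 x 12 mm, origin under its centre
- vial: bystander: small lying vial 58 x 53 x 22 mm, origin under its centre
Things that resemble listed ones, but are neither listed nor needed, are in the scene too. Of the things that look like the part that bears bar_mid, the larger one is meant.

How it is judged:
On the way:
1. the bar, still in the fingers, has been lowered onto the supports: over them, level to 0.05 rad and carried by them (contact force between the fingers and bar above 0.2 N and contact force between bar and platform above 0.2 N and angle between bar_mid's own z axis and vertical below 0.05 rad and angle between the x axis of bar_mid and the x axis of platform, either way round below 0.12 rad and x of bar_mid in the frame of platform between -0.012 and 0.012 m and y of bar_mid in the frame of platform between -0.01 and 0.01 m), for 0.1 s.
At the end, for the whole second after the job is handed in: The bar lies at rest and released on both supports, one end under the lip and the other in the open seat: level to 0.045 rad, along the platform to 0.10 rad, its centre within 9 mm of mid-span lengthways and sideways, its mid-height 82 to 108 mm above the worktop, and the platform carries it (contact force between bar and platform above 0.5 N and contact force between the fingers and bar below 0.05 N and angle between bar_mid's own z axis and vertical below 0.045 rad and angle between the x axis of bar_mid and the x axis of platform, either way round below 0.1 rad and x of bar_mid in the frame of platform between -0.009 and 0.009 m and y of bar_mid in the frame of platform between -0.009 and 0.009 m and z of bar_mid in the frame of platform between 0.082 and 0.108 m and linear speed of bar below 0.01 m/s); the robot touches nothing.
It fails at once if a bystander is pushed more than 30 mm from its place (distance of any of label_tape, film_box, weigh_dish, vial from where it was at the start of the episode above 0.03 m).
It also fails if it takes over 51 s, if anything falls off the work surface, if the arm or the gripper's body presses on something with over 40 N, if the wrist force passes 120 N, or if a joint passes its speed limit or range.

ROBOT

A 6-joint arm with a two-finger parallel gripper is mounted at the origin on a cart in front of the work surface, level with it; the furniture and walls round the work are solid. World frame = base frame: x ahead of the robot, y to its left, z up, the work surface at z = 0. Lengths are in m, angles in rad, forces in N, time in s.
With the tool pointing down it reaches from about 0.4 to 0.825 m from the base axis. Payload 7 kg.
Tool frame: the origin (TCP) lies at the centre of the arm's flange, where the gripper is bolted on; the fingertips stand 178 mm ahead of it and the grasp point (between the pads) lies ahead of it (tcp_to_grasp is the z of the grasp point in the tool frame, in m); z points along the fingers, x is the direction in which the jaws open and shut, and the axes are right-handed (so a half turn about z gives the same grasp; the last joint's range is limited). The gripper opens to 88 mm and grips with 3 to 60 N. Pads are 19 mm wide; open, the fingers measure 130 mm over their backs; the gripper's body (78 mm by 193 mm) begins 47 mm behind the grasp point.
Start: joints at [1.523, 0.359, 0.012, 0, -1.224, -0.288], TCP at [0.222, 0.637, 0.405] pointing down, gripper open.
Joint ranges: [-3.07, 3.07], [-1.43, 2.12], [-1.02, 1.25], [-3.03, 1.67], [-3.05, -0], [-3.03, 3.03]. Speed limits (rad/s): [2.39, 2.39, 3.01, 3.14, 3.14, 3.14].

INTERFACE

Orientations are given as [roll, pitch, yaw] about the fixed x, y, z axes, in that order (R = Rz(yaw) Ry(pitch) Rx(roll)).
In Python, from station import get_state, grab_frame, job_done, tcp_to_grasp gives the robot as it stands.
- The arm moves only by the tool drive_tool, never from a script. Its argument "moves" is a list of rows, each a list of 7 numbers: the shift along the tool's x, y, z in mm, then the turn, a rotation vector about the tool's x, y, z in degrees, then the closure, from -1 (fully open) to 1 (shut), so that 0 is half open. In form: [[dx, dy, dz, ax, ay, az, claw], ...]. A call has 1 to 12 rows; each row is the pose to reach, as a shift and turn from the pose commanded when the call began, along the tool's axes at that moment; what a row does not reach only later rows make up. A row lasts 1/8 s, in which the tool goes at most 62.5 mm and 10.7 degrees, less where a joint would pass 70% of its speed; a pose out of reach is approached as far as the arm can. A call with a gripper value outside its range is refused whole. The fingers move at their own pace and stop on an object; "grip_force" is the grip in N (left out, the last holds). Time passes only in rows, so rows that repeat a pose let the fingers close. It gives the time, the measured TCP pose, the force and the opening at its end, in the units of the state.
- get_state(): the state, without advancing time (a new reading comes with each control period).
- grab_frame(name): name is "scene" or "top" or "wrist"; returns a dict with "img" (384x512x3 uint8, red, green, blue), "range_z" (384x512 float32, m along the optical axis (not along the pixel's ray), 0 where there is no reading), "fovy" (degrees; the focal length in pixels is half the picture's height over the tangent of half this angle, whatever the lens; pixels are square), "cx", "cy" (the principal point, pixels), "rvec" (rotation vector, rad) and "tvec" (3), from world to camera coordinates, as OpenCV has them. Camera axes: x right, y down, z forward; pixel columns grow to the right and rows downward; lengths in m; the calibration is good to about 2 mm. A picture is of the moment at which its call begins.
- job_done(): hands the job in, once; it reports no verdict.
The state is a dict: "t": time; "q": joint angles; "qd": joint speeds; "joint_efforts": joint torques, N m; "eef_pos": TCP position; "ee_rot": TCP orientation; "force": force on the tool from outside, world axes, zero at the start; "moment": the same for the moment, N m; "width": finger opening in m.
Only numpy, scipy, OpenCV 4.12 (cv2) and the standard library are available. Lean on these libraries where they do the work, as an engineer would, in place of code of your own. Each camera call takes 0.05 s, during which the arm holds its last target. There are 200 camera calls.

## Working session

There is one attempt and no reset: what is moved stays moved. The work goes in short steps, Python scripts to look and compute and a tool call to move; the robot and the scene stay as the last step left them, time stands still between calls to the robot, and variables do not carry over. Pictures are saved under pics/ and viewed, about 8 in all and at most 12, crops included, and the job is handed in when it is done.

Besides the shell and the picture viewer there is one more tool, called after "Call:" by a JSON object that holds its "op" and its "data". drive_tool: Moves the arm, as the interface text tells. Its arguments: {"type":"object","properties":{"moves":{"type":"array"},"grip_force":{"type":"number"}},"required":["moves"]}

```bash
mkdir -p pics; cat > h.py <<'E'
import numpy as np, cv2
from scipy.spatial.transform import Rotation as R
from station import *
def cam(n):
    f=grab_frame(n); np.savez(f'{n}.npz',**f); return f
def load(n): return {k:v for k,v in np.load(f'{n}.npz').items()}
def K(f): return (f['img'].shape[0]/2)/np.tan(np.radians(f['fovy'])/2)
def cloud(f):
    h,w=f['range_z'].shape; u,v=np.meshgrid(np.arange(w),np.arange(h)); z=f['range_z']; k=K(f)
    P=np.stack([(u-f['cx'])/k*z,(v-f['cy'])/k*z,z],-1)
    Rm=cv2.Rodrigues(np.array(f['rvec'],float))[0]
    P=(P-np.array(f['tvec']).ravel())@Rm; P[z==0]=np.nan; return P
def save(f,name,crop=None,s=1):
    im=f['img'][:,:,::-1]
    if crop: im=im[crop[1]:crop[3],crop[0]:crop[2]]
    cv2.imwrite(f'pics/{name}.png',cv2.resize(im,None,fx=s,fy=s,interpolation=cv2.INTER_CUBIC))
E
python3 - <<'E'
from h import *
print(get_state(), tcp_to_grasp)
for n in ['scene','top']:
    f=cam(n); save(f,n+'0',None,1.5)
    Rm=cv2.Rodrigues(np.array(f['rvec'],float))[0]; print(n,f['fovy'],f['cx'],f['cy'],-Rm.T@np.array(f['tvec']).ravel(),Rm[2],(f['range_z']==0).mean())
E
```

```text
{'t': 0.0, 'q': array([ 1.52312766e+00,  3.59405164e-01,  1.10659004e-02, -3.44596694e-04,
       -1.22411963e+00, -2.88102232e-01]), 'qd': array([-0.00076526, -0.00119664,  0.0015115 ,  0.00079732,  0.00229963,
       -0.00017853]), 'joint_efforts': array([-3.15200650e-04, -5.82704079e+01,  2.93067098e+01,  6.99781626e+00,
        6.93427603e-03, -1.61124613e-04]), 'eef_pos': array([0.22234709, 0.6371236 , 0.40371469]), 'ee_rot': array([-3.14143081e+00, -1.68609738e-03, -1.90668471e+00]), 'force': array([ 0.80376737, -0.76459432, -0.14496663]), 'moment': array([0.00147384, 0.00087047, 0.03667015]), 'width': 0.08756907141786453} 0.1593
scene 49.25581033016242 253.78123948534645 192.64972637777583 [-0.1826111  -0.65095708  0.9073632 ] [ 0.59047189  0.50005054 -0.63347644] 0.0038096110026041665
top 50.110026824566816 260.42791571838353 198.12978103488902 [ 0.35177676 -0.02072021  1.31134053] [ 0.19280836 -0.00939753 -0.98119143] 0.0040740966796875
```

View pics/scene0.png

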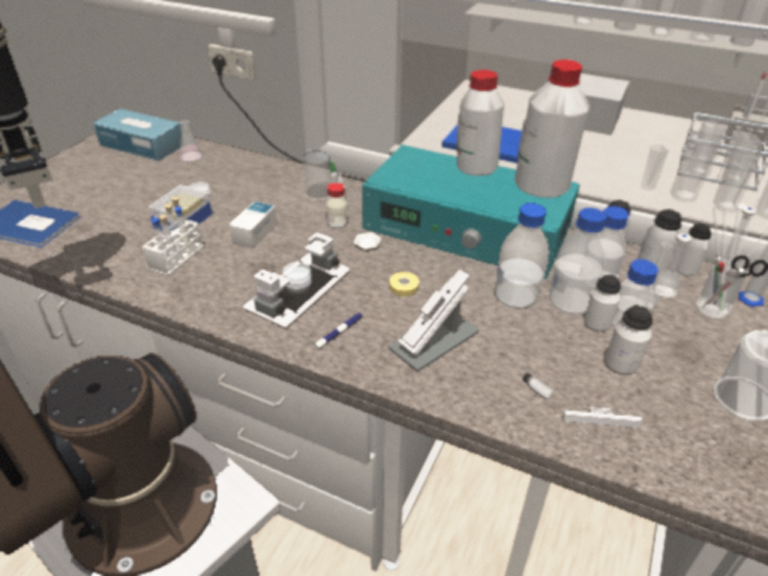

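View pics/top0.png

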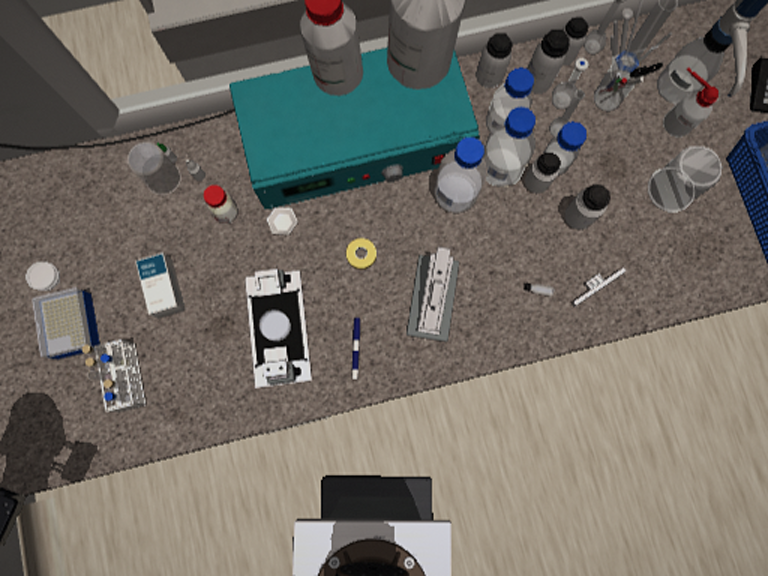

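Top view (shown at 1.5x): the platform is at (278,328) with the closed support at the bottom, towards the robot. The bar lies on its rest at (435,293), rising away from the robot. The tape is at (361,253), the weighing boat at (282,221), the film box at (157,283) and the vial at (538,290). The small bar at (600,287) is the decoy.

```bash
python3 - <<'E'
from h import *
f=load('top'); P=cloud(f); im=f['img'].astype(int)
print('table z',np.nanmedian(P[200:215,215:230,2]))
def rect(m,pts2):
    return cv2.minAreaRect(pts2[m].astype(np.float32)*1000)
# platform
sub=np.zeros(P.shape[:2],bool); sub[172:262,155:212]=1
m=sub&(P[...,2]>0.012)
c,s,a=rect(m,P[...,:2]); print('platform all z>12',c,s,a)
for lo,hi in [(.01,.03),(.05,.064),(.064,.09),(.09,.105),(.105,.13)]:
    mm=sub&(P[...,2]>lo)&(P[...,2]<hi); 
    if mm.sum()>5: print(lo,hi,mm.sum(),rect(mm,P[...,:2]),np.nanmedian(P[mm][:,2]))
# bar
sub=np.zeros(P.shape[:2],bool); sub[160:230,268:308]=1
br=im.min(-1)>150
m=sub&br&(P[...,2]>.02)
X=P[m]; print('bar n',len(X))
# plane fit (robust)
A=np.c_[X[:,:2],np.ones(len(X))]; w=np.ones(len(X),bool)
for _ in range(8):
    p=np.linalg.lstsq(A[w],X[w,2],rcond=None)[0]; r=X[:,2]-A@p; w=abs(r)<max(.004,.8*r[w].std())
n=np.array([-p[0],-p[1],1]);n/=np.linalg.norm(n); print('plane',p,'slope',np.degrees(np.arccos(n[2])),w.sum(), r[w].std())
print('hist resid mm',np.histogram(r*n[2]*1000,bins=np.arange(-20,25,3)))
xh=np.array([p[0],p[1],0]); xh/=np.linalg.norm(xh); xb=xh*n[2]+np.array([0,0,np.sqrt(1-n[2]**2)]); yb=np.cross(n,xb)
# in-plane rect
O=X[w].mean(0); uv=np.c_[(X-O)@xb,(X-O)@yb]*1000
print('O',O,'yaw from slope',np.degrees(np.arctan2(xh[1],xh[0])),'rect',cv2.minAreaRect(uv[w].astype(np.float32)))
rb=r*n[2]>.008; print('rib',rb.sum(),X[rb].mean(0),cv2.minAreaRect(uv[rb].astype(np.float32)), np.median((r*n[2])[rb]))
s=m.astype(np.uint8)*255
save(f,'topcrop',(140,150,320,270),4)
v=f['img'].copy(); 
E
```

```text
table z -0.0006601529800084667
platform all z>12 (538.7091064453125, 207.28359985351562) (237.5683135986328, 118.6907730102539) 7.717883110046387
0.01 0.03 1364 ((538.3602294921875, 207.39450073242188), (238.55897521972656, 119.6343765258789), 7.954051971435547) 0.013171550997732224
0.05 0.064 314 ((497.6097412109375, 205.53067016601562), (141.32437133789062, 59.16566848754883), 1.7518894672393799) 0.057883697247625224
0.064 0.09 433 ((537.7149658203125, 207.35104370117188), (218.8466033935547, 46.83023452758789), 7.920062065124512) 0.074957889819898
0.09 0.105 149 ((538.1900024414062, 206.9422607421875), (214.26535034179688, 46.44502258300781), 7.884846210479736) 0.1010715218680948
0.105 0.13 17 ((442.1310729980469, 192.47494506835938), (17.092233657836914, 45.06725311279297), 14.52656078338623) 0.1056752042923818
bar n 554
plane [ 0.66958081 -0.21073622 -0.3410133 ] slope 35.06733011005402 253 0.002168086122599024
hist resid mm (array([  1,   6,  32,  48,  65,  87, 118, 102,  15,   0,   0,   0,   0,
         7]), array([-20, -17, -14, -11,  -8,  -5,  -2,   1,   4,   7,  10,  13,  16,
        19,  22]))
O [ 0.61184082 -0.12397719  0.09482148] yaw from slope -17.470278536750648 rect ((-10.071182250976562, 1.4509735107421875), (187.22557067871094, 32.306732177734375), 8.072420120239258)
rib 80 [ 0.59379286 -0.12162098  0.11337984] ((-5.103059768676758, -3.2610063552856445), (46.11891174316406, 15.637667655944824), 7.921294689178467) 0.02543838802896506
```

View pics/topcrop.png

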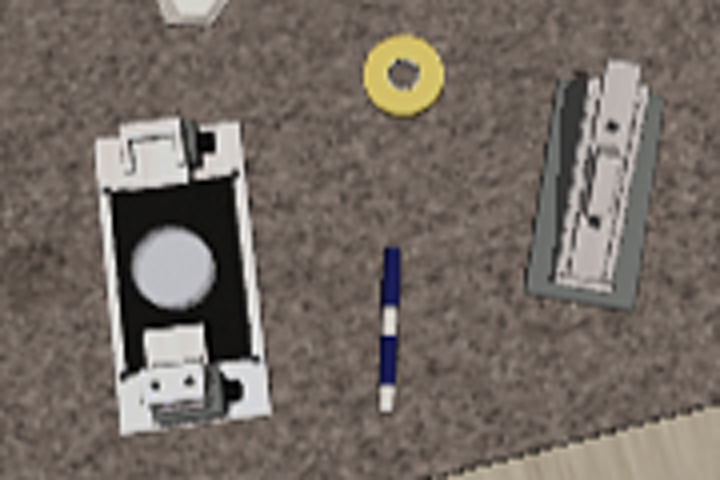

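```bash
cat >> h.py <<'E'
def pose(): 
    s=get_state(); return np.array(s['eef_pos']),R.from_euler('xyz',s['ee_rot'])
def delta(p,Rt):
    """tool-frame shift mm and rotvec deg to target"""
    p0,R0=pose(); return np.round(R0.inv().apply(np.array(p)-p0)*1000,1),np.round(np.degrees((R0.inv()*Rt).as_rotvec()),2)
def barR(yaw,slope):
    """bar frame: x up-slope; tool: x=-bar y, z=-bar z, y=-bar x"""
    return R.from_euler('zy',[yaw,-slope],degrees=True)
def tool(barp,yaw,slope,h):
    """TCP pose for bar_mid at barp, grasp point h above bar_mid along bar z"""
    B=barR(yaw,slope); T=R.from_matrix(B.as_matrix()@np.array([[0,-1,0],[-1,0,0],[0,0,-1.]]))
    return np.array(barp)+B.apply([0,0,tcp_to_grasp+h]),T
E
python3 - <<'E'
from h import *
f=load('top'); P=cloud(f); im=f['img'].astype(int)
sub=np.zeros(P.shape[:2],bool); sub[160:232,265:312]=1
m=sub&(P[...,2]>.006); c=cv2.minAreaRect(P[m][:,:2].astype(np.float32)*1000); print('rest',c)
m2=sub&(P[...,2]>.006)&(P[...,2]<.02); print('base',m2.sum(),cv2.minAreaRect(P[m2][:,:2].astype(np.float32)*1000))
# rib: points highest above 35deg plane through rest
yaw=c[2]; yaw=yaw-90 if yaw>45 else yaw
B=barR(yaw,35).as_matrix(); br=im.min(-1)>110
X=P[sub&br&(P[...,2]>.015)]; L=(X-[.6,-.12,.09])@B*1000
h=np.histogram(L[:,2],bins=np.arange(-60,60,3)); print([(a,b) for a,b in zip(h[1],h[0]) if b])
top=np.percentile(L[:,2],99); rb=L[:,2]>top-6
lv=np.median(L[rb][:,2]); print('yaw',yaw,'rib',rb.sum(),cv2.minAreaRect(L[rb][:,:2].astype(np.float32)),lv)
lo=[np.percentile(L[rb][:,i],1) for i in(0,1)];hi=[np.percentile(L[rb][:,i],99) for i in(0,1)]
mid=np.array([.6,-.12,.09])+B@np.array([(lo[0]+hi[0])/2,(lo[1]+hi[1])/2,lv-19])/1000
print('rib x,y range',lo,hi,'bar_mid',mid)
bm=(abs(L[:,2]-(lv-26))<4)&(abs(L[:,1]-(lo[1]+hi[1])/2)<11); print('bar x extent',np.percentile(L[bm][:,0],[1,99]))
for h in (.013,.113): p,T=tool(mid,yaw,35,h); print(h,p,delta(p,T))
# platform heights
q=P-[.538,.207,0]; a=np.radians(7.9); px=(q[...,0]*np.cos(a)+q[...,1]*np.sin(a))*1000; py=(-q[...,0]*np.sin(a)+q[...,1]*np.cos(a))*1000
for x in range(-120,120,6):
    mm=(abs(px-x-3)<3)&(abs(py)<13); print(x,mm.sum(),np.round(np.nanpercentile(P[mm][:,2],[10,50,90])*1000,1) if mm.sum() else '')
E
```

```text
rest ((618.29931640625, -126.50958251953125), (231.8538360595703, 121.10851287841797), 1.017867922782898)
base 658 ((618.29931640625, -126.50958251953125), (231.8538360595703, 121.10851287841797), 1.017867922782898)
[(np.int64(-30), np.int64(1)), (np.int64(-24), np.int64(3)), (np.int64(-21), np.int64(11)), (np.int64(-18), np.int64(49)), (np.int64(-15), np.int64(81)), (np.int64(-12), np.int64(78)), (np.int64(-9), np.int64(87)), (np.int64(-6), np.int64(135)), (np.int64(-3), np.int64(131)), (np.int64(0), np.int64(46)), (np.int64(3), np.int64(4)), (np.int64(6), np.int64(2)), (np.int64(9), np.int64(4)), (np.int64(12), np.int64(1)), (np.int64(15), np.int64(3)), (np.int64(18), np.int64(17)), (np.int64(21), np.int64(47)), (np.int64(24), np.int64(20)), (np.int64(27), np.int64(4))]
yaw 1.017867922782898 rib 82 ((7.338960647583008, -1.6855554580688477), (17.194448471069336, 49.39999008178711), 81.63075256347656) 22.897046236527014
rib x,y range [np.float64(-15.894019853335447), np.float64(-11.832431487135418)] [np.float64(31.273389094461375), np.float64(8.205696044928917)] bar_mid [ 0.60408916 
[... 508 characters left out ...]
2.5 74.3 77.5]
-66 18 [70.  74.5 78.3]
-60 17 [72.7 75.5 78.2]
-54 13 [69.8 73.6 76.2]
-48 0 
-42 12 [11.5 13.9 18. ]
-36 16 [ 9.4 11.9 14.1]
-30 36 [12.5 40.7 59.9]
-24 18 [54.3 56.7 58.4]
-18 17 [53.9 57.2 60.2]
-12 16 [54.7 57.7 59.9]
-6 15 [54.9 56.8 62.1]
0 18 [55.5 59.  60.8]
6 18 [54.3 57.6 60.4]
12 16 [55.5 57.6 60. ]
18 18 [56.3 58.7 60.7]
24 14 [55.7 59.2 61.6]
30 1 [56.9 56.9 56.9]
36 7 [12.4 15.  17.3]
42 16 [10.1 12.  15. ]
48 15 [11.8 14.7 16.8]
54 13 [11.4 13.2 15.3]
60 35 [10.4 67.2 75. ]
66 30 [12.5 71.5 75.6]
72 18 [53.7 73.4 75.8]
78 17 [71.1 75.1 77.9]
84 16 [71.9 73.4 75.5]
90 16 [70.2 73.9 75.7]
96 25 [74.3 84.5 89.8]
102 15 [83.9 87.7 91.6]
108 2 [85.7 86.2 86.6]
114 0
```

```bash
python3 - <<'E'
from h import *
rt=np.array([.6,-.12,.09])+barR(1.02,35).apply([7.34,-1.69,22.9])/1000
for y in(-9.,-10):
    mid=rt-barR(y,35).apply([0,0,.019]); print(y,mid)
    p,T=tool(mid,y,35,.113); print(p,delta(p,T))
E
```

```text
-9.0 [ 0.60379932 -0.12155907  0.09742133]
[ 0.44761446 -0.12155907  0.32047643] (array([ 641.9, -462.8,   84.3]), array([33.99, -8.63, -9.9 ]))
-10 [ 0.60379932 -0.12155907  0.09742133]
[ 0.44761446 -0.12155907  0.32047643] (array([ 641.9, -462.8,   84.3]), array([33.9 , -8.93, -8.93]))
```

```bash
sed -i "s/'zy',\[yaw/'ZY',[yaw/" h.py; python3 - <<'E'
from h import *
rt=np.array([.6,-.12,.09])+barR(1.02,35).apply([7.34,-1.69,22.9])/1000
for y in(-9.5,):
    mid=rt-barR(y,35).apply([0,0,.019]); print(y,mid)
    p,T=tool(mid,y,35,.113); print(p,delta(p,T))
E
```

```text
-9.5 [ 0.60365738 -0.1236152   0.09740474]
[ 0.4496145  -0.09783726  0.32045985] (array([ 618.9, -456.8,   84.3]), array([34.91, -3.06, -9.42]))
```

Call:
{"op": "drive_tool", "data": {"moves": [[300,-220,0,0,0,0,-0.5],[300,-220,0,0,0,0,-0.5],[300,-220,0,0,0,0,-0.5],[300,-220,0,0,0,0,-0.5],[619,-457,84,34.9,-3.1,-9.4,-0.5],[619,-457,84,34.9,-3.1,-9.4,-0.5],[619,-457,84,34.9,-3.1,-9.4,-0.5],[619,-457,84,34.9,-3.1,-9.4,-0.5],[619,-457,84,34.9,-3.1,-9.4,-0.5],[619,-457,84,34.9,-3.1,-9.4,-0.5],[619,-457,84,34.9,-3.1,-9.4,-0.5],[619,-457,84,34.9,-3.1,-9.4,-0.5]]}}

```text
t: 1.6
eef_pos: [0.4595, -0.0488, 0.3732]
ee_rot: [-2.556, 0.007, -1.734]
force: [2.4, 1.2, -0.1]
width: 0.0657
```

```bash
python3 - <<'E'
from h import *
p,T=tool([.60366,-.12362,.0974],-9.5,35,.113); print(p,T.as_euler('xyz'),delta(p,T))
E
```

```text
[ 0.44961712 -0.09784206  0.3204551 ] [-2.53072742  0.         -1.73660261] (array([50.3, 30.5, 42.6]), array([ 1.44,  0.42, -0.09]))
```

Call:
{"op": "drive_tool", "data": {"moves": [[50,30,43,1.4,0.4,0,-0.5],[50,30,43,1.4,0.4,0,-0.5],[50,30,43,1.4,0.4,0,-0.5]]}}

```text
t: 1.98
eef_pos: [0.4622, -0.1072, 0.3482]
ee_rot: [-2.576, 0.013, -1.731]
force: [0.4, 0.0, -0.8]
width: 0.0655
```

```bash
python3 - <<'E'
from h import *
s=get_state(); print(s['eef_pos'],s['ee_rot'],s['q'],s['qd'].max())
f=cam('wrist'); save(f,'w1',None,1.5)
P=cloud(f); print('valid',(f['range_z']>0).mean())
B=barR(-9.5,35).as_matrix(); L=(P-[.60366,-.12362,.0974])@B*1000
np.save('L1.npy',L)
near=(abs(L[...,0])<130)&(abs(L[...,1])<40)
h=np.histogram(L[near][:,2],bins=np.arange(-40,40,3)); print([(int(a),int(b)) for a,b in zip(h[1],h[0])])
rb=near&(L[...,2]>13)&(L[...,2]<30)&(abs(L[...,0])<40)&(abs(L[...,1])<22)
for k in range(3): print('rib',rb.sum(),np.nanpercentile(L[rb][:,k],[1,50,99]))
print(cv2.minAreaRect(L[rb][:,:2].astype(np.float32)))
E
```

```text
[ 0.46219607 -0.10724944  0.3482318 ] [-2.57641361  0.01344599 -1.73076411] [ 0.06359617 -0.08274373 -1.01641286  0.92859944 -0.13486008  0.44992541] 0.04419782235271969
valid 0.9962310791015625
[(-40, 78), (-37, 155), (-34, 303), (-31, 355), (-28, 505), (-25, 59), (-22, 949), (-19, 692), (-16, 1333), (-13, 188), (-10, 2265), (-7, 1534), (-4, 17), (-1, 20), (2, 22), (5, 15), (8, 30), (11, 71), (14, 80), (17, 1201), (20, 44), (23, 0), (26, 0), (29, 0), (32, 0), (35, 0)]
rib 1329 [-22.04780077   3.69669117  26.0655268 ]
rib 1329 [-8.06372558  0.45992491  9.08850763]
rib 1329 [14.44137902 18.67291031 20.32693473]
((1.9102554321289062, 0.7655439376831055), (49.21175003051758, 17.651641845703125), 0.07529576122760773)
```

View pics/w1.png

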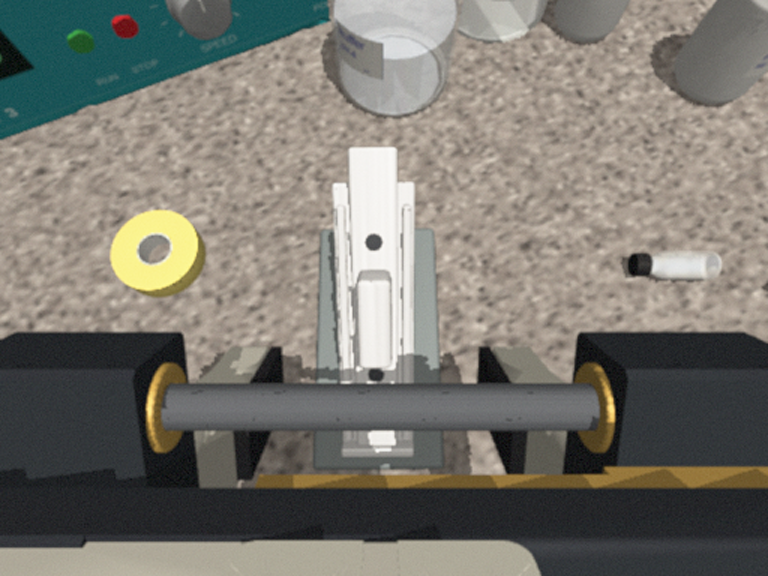

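Wrist view: rib centred at (374,320), with its long axis matching the assumed -9.5° yaw. The arm is at a joint limit (q3 at -1.016, limit -1.02), so I'll grasp with the tool 15° steeper than the bar's normal. That tilts within the plane of the rib faces, so the pads still sit flat.

```bash
cat >> h.py <<'E'
MID=np.array([.60366,-.12362,.0974])+barR(-9.5,35).apply([.0019,.0007,-.0003])
D=15
def tool2(barp,yaw,slope,h):
    """TCP for bar slope, tool leaning D deg steeper than bar normal"""
    return tool(barp,yaw,slope-D,h)
E
python3 - <<'E'
from h import *
print(MID)
for h in (.085,.0155): p,T=tool2(MID,-9.5,35,h); print(p,T.as_euler('xyz'),delta(p,T))
E
```

```text
[ 0.60548029 -0.12321488  0.09824405]
[ 0.52307068 -0.10942424  0.32781096] [-2.79252680e+00 -2.22044605e-16 -1.73660261e+00] (array([ -6.2, -39.7,  50.1]), array([-12.43,   0.89,   0.06]))
[ 0.54651509 -0.11334749  0.26250232] [-2.79252680e+00 -2.22044605e-16 -1.73660261e+00] (array([ -5.2, -24.7, 117.9]), array([-12.43,   0.89,   0.06]))
```

Call:
{"op": "drive_tool", "data": {"moves": [[-6,-40,50,-12.4,0.9,0,-0.4],[-6,-40,50,-12.4,0.9,0,-0.4],[-6,-40,50,-12.4,0.9,0,-0.4],[-6,-40,50,-12.4,0.9,0,-0.4]]}}

```text
t: 2.52
eef_pos: [0.5249, -0.1073, 0.3283]
ee_rot: [-2.791, 0.0, -1.732]
force: [0.1, 0.4, -0.4]
width: 0.0617
```

```bash
python3 - <<'E'
from h import *
s=get_state(); print(s['eef_pos'],s['ee_rot'],s['q'],s['width'])
for h in (.085,.0155): p,T=tool2(MID,-9.5,35,h); print(delta(p,T))
E
```

```text
[ 0.52489851 -0.10731992  0.32833893] [-2.79127533e+00  5.71330288e-05 -1.73218066e+00] [ 0.20089637  0.09533276 -0.65717479  0.25506287 -0.50279802  1.00416178] 0.06167008699056745
(array([ 2.4,  1.6, -0. ]), array([-0.07,  0.09,  0.24]))
(array([ 2.5,  1.6, 69.5]), array([-0.07,  0.09,  0.24]))
```

Call:
{"op": "drive_tool", "data": {"moves": [[2.5,1.6,30,0,0,0.2,-0.4],[2.5,1.6,55,0,0,0.2,-0.4],[2.5,1.6,65,0,0,0.2,-0.4],[2.5,1.6,69.5,0,0,0.2,-0.4],[2.5,1.6,69.5,0,0,0.2,-0.4]]}}

```text
t: 3.15
eef_pos: [0.5447, -0.1161, 0.2628]
ee_rot: [-2.791, 0.001, -1.739]
force: [0.2, 0.4, 0.4]
width: 0.0616
```

```bash
python3 - <<'E'
from h import *
s=get_state(); print(s['eef_pos'],s['force'],s['width'])
p,T=tool2(MID,-9.5,35,.0155); print(delta(p,T))
f=cam('wrist'); save(f,'w2',(130,130,380,330),3)
E
```

```text
[ 0.54474596 -0.11606208  0.26275119] [0.22856347 0.388039   0.38257819] 0.06158132040886157
(array([-3. , -1.1,  0.7]), array([-0.09, -0.  , -0.14]))
```

View pics/w2.png

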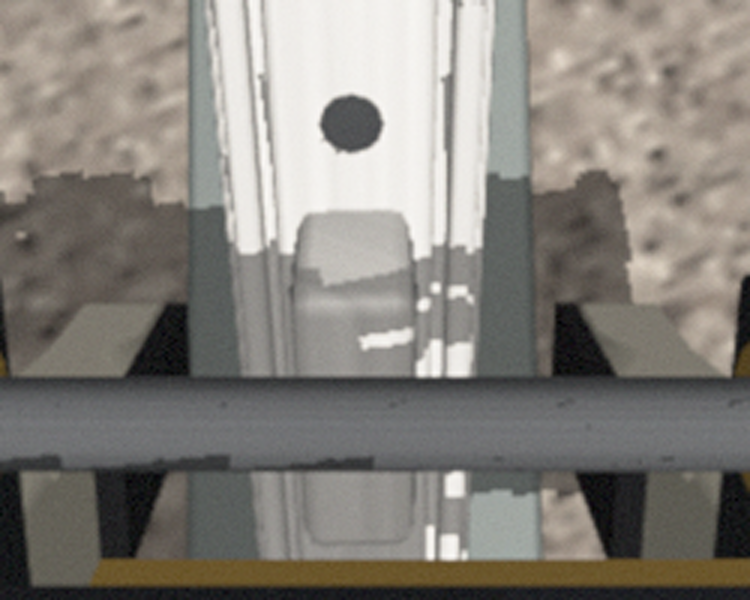

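The fingers straddle the rib. Their midpoint (370) is about 2.5 mm right of the rib's (355), matching the computed -3 mm offset. I'll correct that and close.

Call:
{"op": "drive_tool", "data": {"moves": [[-2.5,-1,0.5,0,0,0,-0.4],[-2.5,-1,0.5,0,0,0,0.2],[-2.5,-1,0.5,0,0,0,0.6],[-2.5,-1,0.5,0,0,0,1],[-2.5,-1,0.5,0,0,0,1],[-2.5,-1,0.5,0,0,0,1],[-2.5,-1,0.5,0,0,0,1],[-2.5,-1,0.5,0,0,0,1]], "grip_force": 50}}

```text
t: 4.2
eef_pos: [0.5463, -0.1139, 0.262]
ee_rot: [-2.792, 0.001, -1.739]
force: [-0.8, -0.9, 0.6]
width: 0.0175
```

```bash
python3 - <<'E'
from h import *
s=get_state(); p,T=pose(); print(s['t'],s['force'],s['width'])
B0=barR(-9.5,35)
lift=p+B0.apply([.03,0,0.12]); print('lift',delta(lift,T))
E
```

```text
4.2 [-0.81987849 -0.8672851   0.55024347] 0.017549790709216834
lift (array([   0. ,    2. , -123.7]), array([0., 0., 0.]))
```

Call:
{"op": "drive_tool", "data": {"moves": [[0,0.5,-20,0,0,0,1],[0,1,-50,0,0,0,1],[0,2,-90,0,0,0,1],[0,2,-124,0,0,0,1],[0,2,-124,0,0,0,1]]}}

```text
t: 4.82
eef_pos: [0.5024, -0.1064, 0.3801]
ee_rot: [-2.788, 0.003, -1.739]
force: [1.3, 0.4, -3.4]
width: 0.0175
```

```bash
cat >> h.py <<'E'
# bar pose in the tool as grasped
GP=np.array([.5463,-.1139,.2620]); GR=R.from_euler('xyz',[-2.792,.001,-1.739])
HB=GR.inv()*barR(-9.5,35); HP=GR.inv().apply(MID-GP)
PC=np.array([.5385,.2073,0]); PY=7.9; F=.075
def plat(x,y,z): return PC+R.from_euler('z',PY,degrees=True).apply([x,y,z])
def place(x,y,z,slope):
    """TCP pose for bar_mid at platform x,y,z(m)"""
    T=barR(PY,slope)*HB.inv(); return plat(x,y,z)-T.apply(HP),T
def barnow():
    p,T=pose(); B=(T*HB); b=R.from_euler('z',-PY,degrees=True).apply(p+T.apply(HP)-PC); v=B.apply([1,0,0])
    return np.round(b*1000,1),'yaw',round(np.degrees(np.arctan2(v[1],v[0]))-PY,2),'slope',round(np.degrees(np.arcsin(v[2])),2)
E
python3 - <<'E'
from h import *
s=get_state(); print(s['t'],s['eef_pos'],s['force'],s['width'],HP,barnow())
p,T=place(.055,0,F+.019+.08,10); print(p,T.as_euler('xyz'),delta(p,T))
E
```

```text
4.825 [ 0.5023917  -0.10637571  0.38007952] [ 1.32030001  0.39616192 -3.4236514 ] 0.017525158493452958 [-0.00056029 -0.00019191  0.17436953] (array([ -20.8, -323. ,  216.6]), 'yaw', np.float64(-17.46), 'slope', np.float64(35.24))
[0.60782919 0.21633422 0.34773069] [ 3.05485433e+00 -1.06873484e-04 -1.43551071e+00] (array([-335.7,  -35.4,   48.5]), array([-25.07,  -2.18, -17.39]))
```

Call:
{"op": "drive_tool", "data": {"moves": [[-50,-10,0,-8,-0.7,-5,1],[-105,-15,0,-16,-1.4,-10,1],[-160,-20,10,-25.1,-2.2,-17.4,1],[-215,-25,20,-25.1,-2.2,-17.4,1],[-270,-30,35,-25.1,-2.2,-17.4,1],[-315,-35,45,-25.1,-2.2,-17.4,1],[-336,-35,48,-25.1,-2.2,-17.4,1],[-336,-35,48,-25.1,-2.2,-17.4,1],[-336,-35,48,-25.1,-2.2,-17.4,1],[-336,-35,48,-25.1,-2.2,-17.4,1]]}}

```text
t: 6.08
eef_pos: [0.6074, 0.2154, 0.3452]
ee_rot: [3.05, -0.0, -1.437]
force: [0.6, 0.1, -3.5]
width: 0.0173
```

```bash
python3 - <<'E'
from h import *
s=get_state(); print(s['t'],s['eef_pos'],s['force'],s['width'],s['q'],barnow())
f=cam('wrist'); save(f,'w3',None,1.5)
f=cam('scene'); save(f,'s3',(130,130,290,250),4.5)
f=cam('top'); save(f,'t3')
f=load('scene'); P=cloud(f)
q=(P-PC)@R.from_euler('z',PY,degrees=True).as_matrix()*1000
near=(abs(q[...,0])<125)&(abs(q[...,1])<65)&(q[...,2]>5)
# heights from scene camera
for a,b in [(-107,-82),(-78,-55),(62,90)]:
  m=near&(q[...,0]>a)&(q[...,0]<b)&(abs(q[...,1])<14); h=np.histogram(q[m][:,2],bins=np.arange(60,112,2)); print(a,b,[(int(x),int(y)) for x,y in zip(h[1],h[0]) if y])
# bar pose from clouds: all points 110<z
for n in ('wrist','scene','top'):
  P=cloud(load(n)); L=(P-PC)@R.from_euler('z',PY,degrees=True).as_matrix()
  b,_,y,_,sl=barnow(); Lb=R.from_euler('ZY',[y,-sl],degrees=True).inv().apply((L.reshape(-1,3)-b/1000))*1000
  m=(abs(Lb[:,0])<110)&(abs(Lb[:,1])<20)&(abs(Lb[:,2]+7)<4)
  X=Lb[m]; X=X[abs(X[:,0])>30]
  if len(X)>20: print(n,len(X),'x ext',np.percentile(X[:,0],[1,99]),'y',np.percentile(X[:,1],[2,98]),'zfit',np.polyfit(X[:,0],X[:,2],1), cv2.minAreaRect(X[:,:2].astype(np.float32)))
E
```

```text
6.075 [0.60736751 0.21539792 0.34517138] [ 0.62538882  0.09954968 -3.54714573] 0.017323041056798445 [ 0.628655    0.37869606 -0.08055459 -0.0465327  -1.19265167  1.09522665] (array([ 53.6,  -0.9, 171.5]), 'yaw', np.float64(-0.06), 'slope', np.float64(9.72))
-107 -82 [(68, 3), (70, 2), (72, 2), (74, 1), (76, 3), (78, 1), (84, 2), (86, 3), (88, 2), (90, 2), (92, 2), (94, 2), (98, 8), (100, 17), (102, 11), (104, 5)]
-78 -55 [(72, 2), (74, 4), (76, 2)]
62 90 [(66, 1), (68, 1), (70, 3), (72, 11), (74, 17), (76, 4)]
wrist 8393 x ext [-54.6989129   88.43418345] y [-12.17948424  12.50766878] zfit [-1.94605767e-03 -7.52791696e+00] ((15.352588653564453, 0.07230663299560547), (147.16526794433594, 26.16865348815918), 0.1777344048023224)
scene 141 x ext [-95.02150337  63.09229446] y [-14.58882953  13.50364242] zfit [-7.73664983e-04 -8.48036282e+00] ((-14.630668640136719, -0.4133024215698242), (29.219194412231445, 161.3606719970703), 89.658935546875)
top 180 x ext [-91.50530686 -30.57663184] y [-12.37357919  12.9755293 ] zfit [ 0.01203659 -6.74469567] ((-61.24050521850586, 0.16474056243896484), (26.312780380249023, 62.48953628540039), 89.53850555419922)
```

View pics/s3.png

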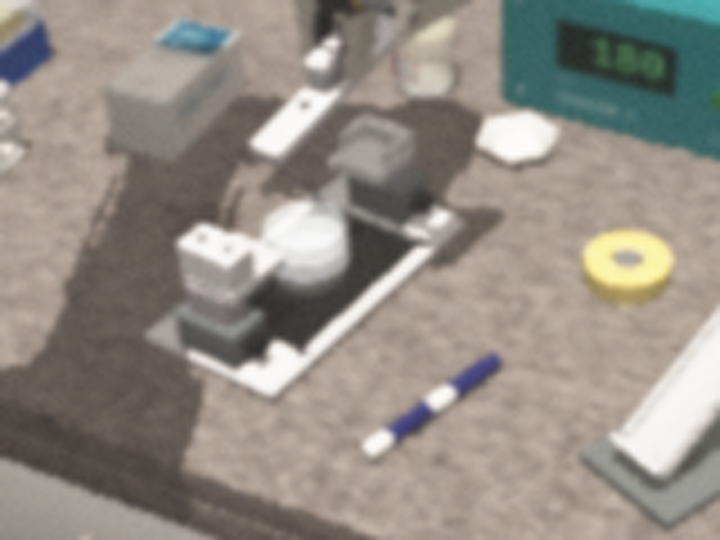

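View pics/w3.png

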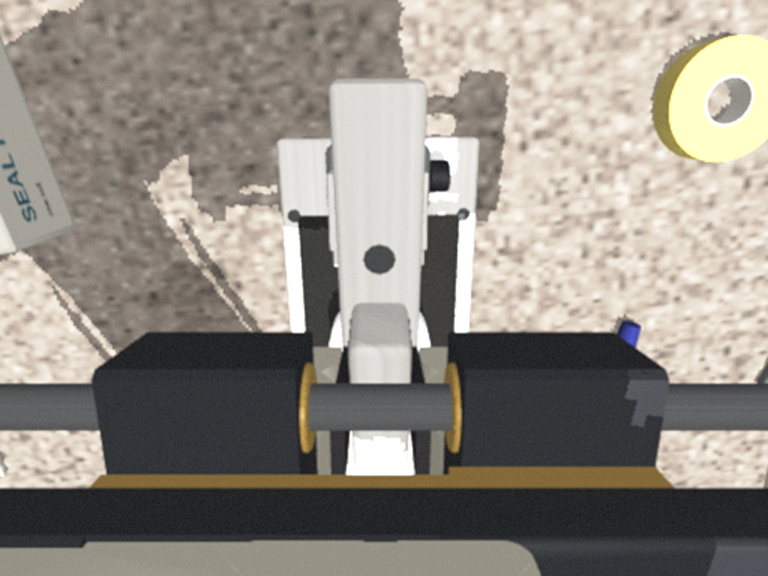

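Scene view: the bar is held above the platform, low end at (270,140) pointing at the closed support (220,255). All bystanders are where they were. Wrist view: the bar (centre col 378) lies centred over the base plate (280–478).

```bash
python3 - <<'E'
from h import *
P=cloud(load('wrist')); q=(P-PC)@R.from_euler('z',PY,degrees=True).as_matrix()*1000
f=load('wrist')['img'].min(-1)
for x in range(30,125,10):
    m=(abs(q[...,0]-x)<5)&(abs(q[...,1])<75)&(q[...,2]>7)&(q[...,2]<20); 
    m3=(abs(q[...,0]-x)<5)&(abs(q[...,1])<40)&(q[...,2]>65)&(q[...,2]<100)
    print(x,m.sum(),np.percentile(q[m][:,1],[.5,99.5]) if m.sum() else '', m3.sum(), np.percentile(q[m3][:,1],[1,99]) if m3.sum() else '',np.median(q[m3][:,2]) if m3.sum() else '')
m=(abs(q[...,0])<140)&(abs(abs(q[...,1])-50)<8)&(q[...,2]>7)&(q[...,2]<20); print('far x end',np.percentile(q[m][:,0],99.7))
print(delta(*place(.054,0,.1125,10)));print(delta(*place(-.0047,0,.1125,10)))
E
```

```text
30 661 [-59.57857646  59.54397062] 0  
40 686 [-58.88613487  59.44064948] 0  
50 655 [-59.37436664  59.50066085] 0  
60 634 [-58.81106867  59.24476357] 10 [-22.45915791  22.59017108] 74.59524602839298
70 664 [-59.35755749  59.61465559] 38 [-22.37000016  23.25915382] 74.86040705494544
80 689 [-59.29552935  59.68300992] 107 [-22.42190271  23.01989313] 88.60643773401164
90 642 [-58.98789586  59.89273722] 115 [-22.61353785  23.23589392] 88.79498330424919
100 546 [-59.44681393  60.10158128] 105 [-22.55387374  22.92204257] 88.7489744903264
110 663 [-58.8190847   59.66519873] 71 [-22.24086721  23.26209488] 88.85371883177514
120 634 [-58.9165987   59.78519387] 0  
far x end 122.45960051627983
(array([-0.6, -4.9, 59.1]), array([ 0.25,  0.02, -0.05]))
(array([-0.4, 53.6, 64.4]), array([ 0.25,  0.02, -0.05]))
```

Call:
{"op": "drive_tool", "data": {"moves": [[0,-2,30,0.2,0,0,1],[0,-5,52,0.2,0,0,1],[0,-5,59,0.2,0,0,1],[0,-5,59,0.2,0,0,1],[0,-5,59,0.2,0,0,1]]}}

```text
t: 6.85
eef_pos: [0.6075, 0.2165, 0.287]
ee_rot: [3.055, 0.0, -1.435]
force: [0.1, 1.0, -2.7]
width: 0.0177
```

```bash
python3 - <<'E'
from h import *
s=get_state(); print(s['force'],barnow(),delta(*place(-.004,0,.1125,10)))
E
```

```text
[ 0.06725962  0.99274972 -2.69968954] (array([ 54.7,   0.3, 113.3]), 'yaw', np.float64(0.0), 'slope', np.float64(10.02)) (array([ 0.4, 58.4,  5.9]), array([-0.02,  0.03,  0.01]))
```

Call:
{"op": "drive_tool", "data": {"moves": [[0,20,2,0,0,0,1],[0,38,4,0,0,0,1],[0,48,5,0,0,0,1],[0,54,5.6,0,0,0,1],[0,58,6,0,0,0,1],[0,58,6,0,0,0,1],[0,58,6,0,0,0,1]]}}

```text
t: 7.72
eef_pos: [0.5496, 0.2086, 0.2849]
ee_rot: [3.054, -0.0, -1.436]
force: [0.4, -0.8, -2.9]
width: 0.0178
```

```bash
python3 - <<'E'
from h import *
s=get_state(); print(s['force'],s['moment'],barnow(),delta(*place(-.004,0,.1125,10)))
f=cam('scene'); save(f,'s4',(150,140,270,230),6)
print('touch',delta(*place(-.004,0,.1085,10)))
for sl in (7,4,2,0):
  # pivot about low corner on the floor at x=-89.5
  a=np.radians(sl); x=-89.5+90*np.cos(a)-19*np.sin(a); z=74.7+90*np.sin(a)+19*np.cos(a); print(sl,x,z,delta(*place(x/1e3,0,z/1e3,sl)))
E
```

```text
[ 0.41641245 -0.77463386 -2.85450737] [-0.00592194 -0.43078912 -0.0047633 ] (array([ -3.9,   0.3, 111.2]), 'yaw', np.float64(-0.0), 'slope', np.float64(9.93)) (array([ 0.3,  0.4, -1.3]), array([ 0.07, -0.01, -0.  ]))
touch (array([0.3, 0. , 2.6]), array([ 0.08, -0.01, -0.01]))
7 -2.4863638769788197 104.52661778764839 (array([  0.3, -10.9,   6.7]), array([-2.92, -0.  , -0.01]))
4 -1.0446084777542026 99.93179959190795 (array([  0.3, -21.9,  11.8]), array([-5.92,  0.01, -0.01]))
2 -0.21791600562890578 96.82938041658791 (array([  0.2, -29. ,  15.5]), array([-7.92,  0.01, -0.01]))
0 0.5 93.7 (array([  0.2, -36. ,  19.5]), array([-9.92,  0.02, -0.01]))
```

View pics/s4.png

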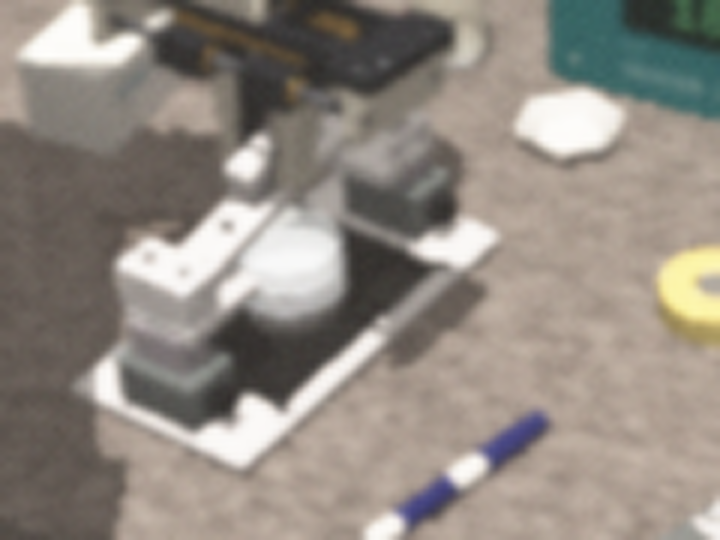

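The bar's end is in under the lip, at about (170,270), with no contact force. Now I'll swing the far end down, pivoting about the low corner.

Call:
{"op": "drive_tool", "data": {"moves": [[0,-5,2,-1.4,0,0,1],[0,-11,5.5,-2.9,0,0,1],[0,-16,8,-4.4,0,0,1],[0,-22,11,-5.9,0,0,1],[0,-29,14.5,-7.9,0,0,1],[0,-32.5,16.5,-8.9,0,0,1],[0,-36,18,-9.9,0,0,1],[0,-36,18,-9.9,0,0,1],[0,-36,18,-9.9,0,0,1]]}}

```text
t: 8.9
eef_pos: [0.5832, 0.2131, 0.2639]
ee_rot: [2.881, -0.0, -1.435]
force: [-0.4, -1.0, -2.3]
width: 0.0175
```

```bash
python3 - <<'E'
from h import *
s=get_state(); print(s['force'],s['moment'],barnow(),'touch',delta(*place(.0005,0,.0937,0)),'press1',delta(*place(.0005,0,.0927,0)))
E
```

```text
[-0.38158891 -0.96381116 -2.34418678] [ 0.1138034  -1.22757883  0.03962769] (array([ 0.3,  0.3, 95.4]), 'yaw', np.float64(0.0), 'slope', np.float64(0.03)) touch (array([ 0.2, -0.7,  1.6]), array([-0.03,  0.02,  0.01])) press1 (array([ 0.2, -1. ,  2.6]), array([-0.03,  0.02,  0.01]))
```

Call:
{"op": "drive_tool", "data": {"moves": [[0,-0.4,1,0,0,0,1],[0,-0.6,1.6,0,0,0,1],[0,-0.8,2.1,0,0,0,1],[0,-0.8,2.1,0,0,0,1]]}}

```text
t: 9.4
eef_pos: [0.5833, 0.2133, 0.2627]
ee_rot: [2.881, -0.0, -1.435]
force: [-2.4, -0.4, 6.2]
width: 0.0176
```

```bash
python3 - <<'E'
from h import *
s=get_state(); print(s['force'],s['moment'],barnow())
E
```

```text
[-2.41312039 -0.36057574  6.20690123] [ 0.09603501  0.66063775 -0.09836885] (array([ 0.5,  0.4, 94.2]), 'yaw', np.float64(0.03), 'slope', np.float64(0.04))
```

Call:
{"op": "drive_tool", "data": {"moves": [[0,-0.8,0.4,-0.3,0,0,1],[0,-1.6,0.8,-0.6,0,0,1],[0,-1.6,0.8,-0.6,0,0,1]]}}

```text
t: 9.78
eef_pos: [0.5849, 0.2135, 0.2623]
ee_rot: [2.871, 0.0, -1.435]
force: [-4.8, 0.7, 10.1]
width: 0.0179
```

```bash
python3 - <<'E'
from h import *
s=get_state(); print(s['force'],s['moment'],barnow())
P=cloud(cam('wrist')); q=(P-PC)@R.from_euler('z',PY,degrees=True).as_matrix()*1000
m=(abs(q[...,1])<9)&(q[...,0]>32)&(q[...,0]<88)&(abs(q[...,2]-87)<6)
print(m.sum(),np.polyfit(q[m][:,0],q[m][:,2],1),np.median(q[m][:,2]))
m=(abs(q[...,1])<9)&(abs(q[...,2]-87)<3)&(q[...,0]>32); print('bar end',np.percentile(q[m][:,0],99.5))
save(load('wrist'),'w5',None,1.5)
E
```

```text
[-4.76164671  0.73579452 10.12692266] [-0.03284007  1.09403472 -0.07510913] (array([ 0.4,  0.4, 94.2]), 'yaw', np.float64(0.05), 'slope', np.float64(-0.52))
5414 [-3.28148458e-03  8.70264940e+01] 86.81285198603256
bar end 107.3176265346523
```

View pics/w5.png

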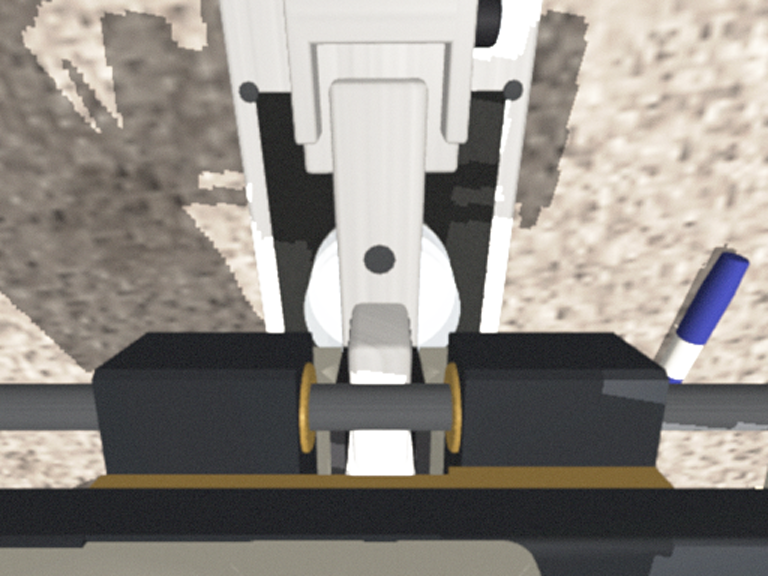

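Wrist view: the bar lies centred between the seat cheeks, its end (row 80) short of the end stop. The top face is at 86.8 mm (floor 74.8 + 12), level to 0.003 rad, and the supports carry about 13 N. Releasing.

Call:
{"op": "drive_tool", "data": {"moves": [[0,0,0,0,0,0,1],[0,0,0,0,0,0,0.5],[0,0,0,0,0,0,0],[0,0,0,0,0,0,-0.3],[0,0,0,0,0,0,-0.3],[0,0,-15,0,0,0,-0.3],[0,0,-40,0,0,0,-0.3],[0,0,-80,0,0,0,-0.3],[0,0,-130,0,0,0,-0.3],[0,0,-130,0,0,0,-0.3],[0,0,-130,0,0,0,-0.3],[0,0,-130,0,0,0,-0.3]]}}

```text
t: 11.32
eef_pos: [0.619, 0.218, 0.3849]
ee_rot: [2.869, -0.001, -1.436]
force: [-0.2, -0.7, 0.3]
width: 0.0569
```

```bash
python3 - <<'E'
from h import *
s=get_state(); print(s['t'],s['eef_pos'],s['force'],s['width'],abs(s['qd']).max())
P=cloud(cam('wrist')); q=(P-PC)@R.from_euler('z',PY,degrees=True).as_matrix()*1000
save(load('wrist'),'w6',None,1.3)
m=(abs(q[...,1])<10)&(abs(q[...,0])<88)&(abs(q[...,2]-87)<4)
A=np.c_[q[m][:,:2],np.ones(m.sum())]; print('top plane',m.sum(),np.linalg.lstsq(A,q[m][:,2],rcond=None)[0])
m=(abs(q[...,1])<20)&(abs(q[...,0])<40)&(abs(q[...,2]-113)<4); r=q[m]
print('rib',m.sum(),cv2.minAreaRect(r[:,:2].astype(np.float32)),np.median(r[:,2]))
E
```

```text
11.325 [0.61902821 0.21795894 0.3848615 ] [-0.18072131 -0.71473247  0.31829179] 0.05691960621038245 0.004520626800349801
top plane 2636 [3.87998927e-04 1.00012980e-03 8.67401383e+01]
rib 1122 ((0.16636085510253906, 0.8846006393432617), (17.7932071685791, 50.05453872680664), 89.3833236694336) 112.4225946210879
```

View pics/w6.png

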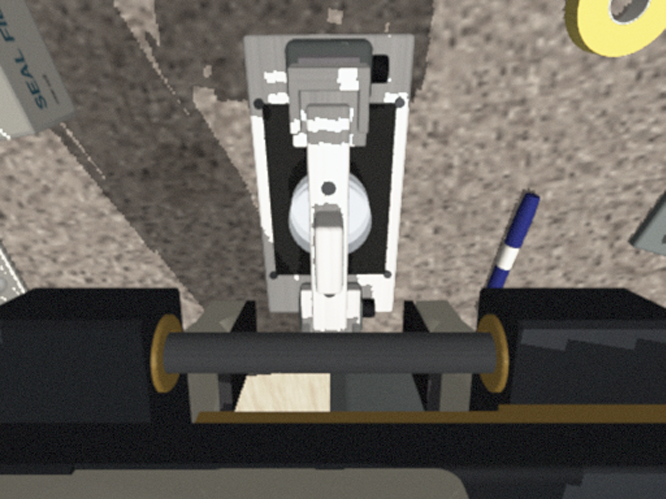

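The released bar lies level across both supports, with its rib at (328,250), its far end in the seat at (328,110), and the gripper clear.

```bash
python3 -c "
from station import *
print(job_done())"
```

```text
the job is handed in; nothing more can be done
None
```

The bar is lying level on both supports, released, with one end under the lip and the other in the open seat. I handed the job in at about 11.3 s of the 51 s allowed.

**How it went:** I gripped the rib with the tool 15° steeper than the bar's normal, because the perpendicular approach ran joint 3 to its limit. I then pushed the end under the lip at 10° slope and swung the far end down. I pressed lightly until the supports carried about 13 N with the bar still in the fingers, then let go and backed off.

**Last checks:**

| Check | Measured | Needed |
|---|---|---|
| Tilt of the bar | about 0.001 rad | below 0.045 |
| Off mid-span lengthways | 0.2 mm | within 9 mm |
| Off mid-span sideways | 0.9 mm | within 9 mm |
| Angle to the platform's long axis | about 0.6° (0.011 rad) | below 0.10 rad |
| Mid-height above the worktop | about 93.5 mm | 82 to 108 mm |

- **Supports and gripper:** I measured the support floors at about 75 mm. The gripper ended clear of everything, with wrist force near zero.
- **Bystanders:** they looked unmoved in the pictures, but I did not measure their positions again.
- **Disagreements:** when the bar first touched down, the wrist moment suggested only the closed end was carrying, so I turned the tool about 0.5° further to seat the other end. The camera then showed the bar level, although the tool's own pose implied -0.5°. The platform's far edge also read about 2 mm further out than expected, which is within calibration error.

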